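# Take the locked drive sleeve off the food processor

## Robot

A 7-joint arm with a two-finger parallel gripper is mounted at the origin on a cart in front of the work surface, level with it; the furniture and walls round the work are solid. World frame = base frame: x ahead of the robot, y to its left, z up, the work surface at z = 0. Lengths are in m, angles in rad, forces in N, time in s.
With the tool pointing down it reaches from about 0.4 to 0.875 m from the base axis. Payload 19.3 kg.
Tool frame: the origin (TCP) lies at the very end of the fingers, on their centre line; the grasp point (between the pads) lies 19 mm behind it; z points along the fingers, y is the line along which they close (so a half turn about z gives the same grasp; the last joint's range is limited). The gripper opens to 85 mm and grips with 20 to 120 N. Pads are 22 mm wide; open, the fingers measure 114 mm over their backs; the gripper's body (76 mm by 85 mm) begins 54 mm behind the grasp point. The pads swing forward as they close: fully open they stand 13 mm farther back than shut.
Start: joints at [-1.225, 0.521, -0.036, 1.599, 0.021, 1.021, -0.113], TCP at [0.252, 0.572, 0.231] pointing down, gripper open.
Joint ranges: [-2.91, 2.91], [-0.3, 2.13], [-1.5, 1.42], [0.17, 2.43], [-1.26, 4.41], [0.16, 1.93], [-2.52, 2.52]. Speed limits (rad/s): [1.89, 1.89, 2.39, 2.39, 3.01, 3.01, 3.01].

## Interface

Orientations are given as [roll, pitch, yaw] about the fixed x, y, z axes, in that order (R = Rz(yaw) Ry(pitch) Rx(roll)).
In Python, from workcell import bot, grab_frame, calibration, job gives the robot as it stands.
- The arm moves only by the shell command python3 -m creep [FORCE], which reads ROWS from standard input. ROWS is a JSON list of rows, 1 to 5 of them, each an object with the fields jaw (the finger opening in m), dx, dy, dz (the shift in a scale on which 1.0 is 1 m), rx, ry, rz (a rotation vector in normalised numbers (1 is 2 rad)); a field left out counts as zero (the opening has to be given); each row is the pose to reach, as a shift and turn from the pose commanded when the command began, along the tool's axes at that moment; what a row does not reach only later rows make up. A row lasts 1/8 s, in which the tool goes at most 0.0625 m and 0.188 rad, less where a joint would pass 70% of its speed; a pose out of reach is approached as far as the arm can. The fingers move at their own pace and stop on an object; FORCE is the grip in N (left out, the last holds). Time passes only in rows, so rows that do not move let the fingers close. It prints the time, the measured TCP pose, the force, the opening and the grip force at its end. Input that does not fit is refused with a message, and nothing moves.
- bot.observe(): the state, without advancing time (a new reading comes with each control period).
- grab_frame(name): name is "scene" or "top"; returns (picture, depth): 400x640x3 uint8, blue, green, red; 400x640 float32, m along the optical axis (not along the pixel's ray), 0 where there is no reading.
- calibration(name): a dict with "vfov" (degrees; the focal length in pixels is half the picture's height over the tangent of half this angle, whatever the lens; pixels are square), "cx", "cy" (the principal point, pixels), "eye" and "attitude" of the camera in the world. Camera axes: x right, y down, z forward; pixel columns grow to the right and rows downward; lengths in m; the calibration is good to about 2 mm. A picture is of the moment at which its call begins. calibration takes no time and is no camera call.
- job.job_done(): hands the job in; it is judged then, once.
The state is a dict: "clock": time; "qpos": joint angles; "qd": joint speeds; "joint_efforts": joint torques, N m; "position": TCP position; "tool_rot": TCP orientation; "force": force on the tool from outside, world axes, zero at the start; "moment": the same for the moment, N m; "grip_width": finger opening in m; "finger_force": force on a finger pad.
Only numpy, scipy, OpenCV 4.12 (cv2) and the standard library are available. Lean on these libraries where they do the work, as an engineer would, in place of code of your own. Each camera call takes 0.05 s, during which the arm holds its last target. There are 200 camera calls.

## Task

Take the grey drive sleeve off the food processor's spindle for washing: it is held by a hidden bayonet lock, so pull it up only lightly and turn it anticlockwise, seen from above, until you feel it let go, then slide it straight up off the spindle without forcing it. Set it down gently, upright on its wide foot, in the steel draining tray, let go, and leave the other things where they are.

Things in the scene. Friction and masses are not known exactly. Their poses are not given: they have to be found in the camera images.
- sleeve: Drive sleeve to take off: ribbed grey plastic tube standing over the food processor's steel spindle. 70 mm tall, 44 mm outer diameter from 10 mm up, foot 52 mm across in the lowest 10 mm; about 0.12 kg. Origin: centre of its underside; z up along the tube. Round, so it may be gripped at any yaw, 40 to 50 mm up. It rests on the boss of the motor base.
- sleeve_top (a point): Centre of the sleeve's top. Its 6 mm cap has a plain 21 mm bore (2 mm to spare round the spindle). Hidden inside, 22 to 36 mm above the foot, is a flange with the same bore and two slots 8 mm wide, open above and below, one along the sleeve's +x and one along -x; elsewhere the tube is 34 mm wide inside. The spindle's lugs stand above this flange and must pass down through its slots.
- processor: Food processor's motor base, white plastic, 150 (x) x 160 (y) mm, immovable. Origin: centre of its underside on the worktop; z up; dial and keys face -x. Round boss in the middle, 66 mm high. From it the steel spindle, 17 mm thick with a rounded tip, stands up along z to 144 mm, 12 mm above the sleeve's top.
- lock (a point): Height of the lugs on the spindle's axis, 109 mm over the worktop, hidden in the sleeve (tells no angle). One lug to each side, 29 mm over the tips, 5 mm wide, 6 mm high, undersides 4 mm above the sleeve's flange. Their angle is unknown: turn the sleeve anticlockwise from above (+yaw) by 0.3 to 1.4 rad until slots meet lugs; window about 0.1 rad either way.
- spindle_tip (a point): The spindle's tip at rest, on its axis. While locked, the sleeve lifts 4 mm freely, then pulls the spindle up against a spring, 2.5 N per mm, hard stop at 12 mm. When slots meet lugs it springs down and the pull vanishes. Turning on with lugs in the slots bears hard on them: the spindle turns only at 0.4 N m. 25 N spoils the lock; pull 4 to 8 N. Free once raised 25 mm.
- tray: Low steel draining tray, 150 (x) x 160 (y) mm, walls 4 mm thick and 14 mm high, floor 4 mm above the worktop, immovable. Origin: centre of its underside on the worktop; z up.
- glass: Bystander, leave alone: clear drinking glass, 81 mm across, 93 mm tall. Origin: centre of its underside, z up.
- spice_jar: Bystander, leave alone: glass spice jar with a green cap, 46 mm across, 106 mm tall. Origin: centre of its underside, z up.
- teaspoon: Bystander, leave alone: teaspoon, 138 x 27 x 13 mm, lying lengthways away from the robot. Origin: centre of its underside, z up.
- mug: Bystander, leave alone: white mug, 91 x 123 x 96 mm. Origin: centre of its underside, z up.
- carton: Bystander, leave alone: small upright red carton, 54 x 49 x 124 mm. Origin: centre of its underside, z up.

How it is judged:
On the way:
1. the sleeve, held in the fingers, is slid right off: its foot is above the spindle's tip (z of sleeve in the frame of processor above 0.148 m and contact force between the fingers and sleeve above 0.5 N), for 0.1 s.
At the end, for the whole second after the job is handed in: The sleeve stands upright (within 0.1 rad) on its foot on the tray's floor, inside the walls (its origin within 55 mm in x and 60 mm in y of the tray's centre, less than 8 mm above the tray's underside), at rest and released (x of sleeve in the frame of tray between -0.055 and 0.055 m and y of sleeve in the frame of tray between -0.06 and 0.06 m and z of sleeve in the frame of tray between 0 and 0.008 m and angle between sleeve's own z axis and vertical below 0.1 rad and linear speed of sleeve below 0.01 m/s and angular speed of sleeve below 0.1 rad/s); the robot touches nothing.
It fails at once if the sleeve and the processor (its spindle lock) press on each other with more than 25 N (contact force between sleeve and processor above 25 N).
It fails at once if the sleeve is banged or pressed onto the tray with more than 80 N (contact force between sleeve and tray above 80 N).
It fails at once if the sleeve is dropped: it moves faster than 0.5 m/s with no finger on it (linear speed of sleeve above 0.5 m/s and contact force between the fingers and sleeve below 0.05 N).
It fails at once if a bystander (glass, spice jar, teaspoon, mug, carton) is moved more than 30 mm (distance of any of glass, spice_jar, teaspoon, mug, carton from where it was at the start of the episode above 0.03 m).
It also fails if it takes over 64 s, if anything falls off the work surface, if the arm or the gripper's body presses on something with over 40 N, if the wrist force passes 120 N, or if a joint passes its speed limit or range.

## Working session

There is one attempt and no reset: what is moved stays moved. The work goes in short steps, Python scripts to look and compute and a shell command to move; the robot and the scene stay as the last step left them, time stands still between calls to the robot, and variables do not carry over. Pictures are saved under pics/ and viewed, at most 10 in all, crops included, and the job is handed in when it is done.

```bash
ls; mkdir -p pics; python3 - <<'E'
from workcell import bot, grab_frame, calibration
import cv2,numpy as np
print(bot.observe())
for n in("scene","top"):
    p,d=grab_frame(n); cv2.imwrite(f"pics/{n}0.png",p); np.save(f"pics/{n}0.npy",d); print(calibration(n))
E
```

```text
pics
{'clock': 0.0, 'qpos': array([-1.22522197,  0.52202495, -0.03631854,  1.60003164,  0.02121513,
        1.02107967, -0.11277379]), 'qd': array([ 0.00191447,  0.00011714, -0.0013451 ,  0.00018258, -0.00096238,
        0.00050227,  0.00219813]), 'joint_efforts': array([ 6.29816532e-04, -9.27110767e+01,  1.98032632e+00, -3.69925082e+01,
        1.77948049e-02,  8.33922182e-03, -2.88080923e-05]), 'position': array([0.25233943, 0.57141555, 0.23071055]), 'tool_rot': array([-3.14043877e+00,  1.00077441e-04,  2.72583525e+00]), 'force': array([-0.15258712,  0.82687859, -0.25025762]), 'moment': array([ 0.04555091,  0.0385568 , -0.00013542]), 'finger_force': 0.0, 'grip_width': 0.08551280430653438}
{'vfov': 52.76600086898485, 'cx': 318.3573800649797, 'cy': 201.55410707153044, 'eye': array([0.28713692, 0.43393973, 0.68608723]), 'attitude': array([-2.3072535 ,  0.00414759, -2.6500598 ])}
{'vfov': 53.34444413203242, 'cx': 312.5365707852217, 'cy': 201.58574663644103, 'eye': array([ 0.43838949, -0.09572067,  1.09867595]), 'attitude': array([-3.01903488, -0.03641359, -1.54476879])}
```

View pics/scene0.png

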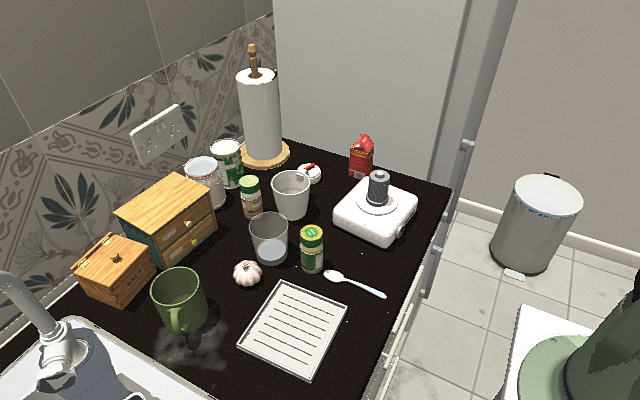

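View pics/top0.png

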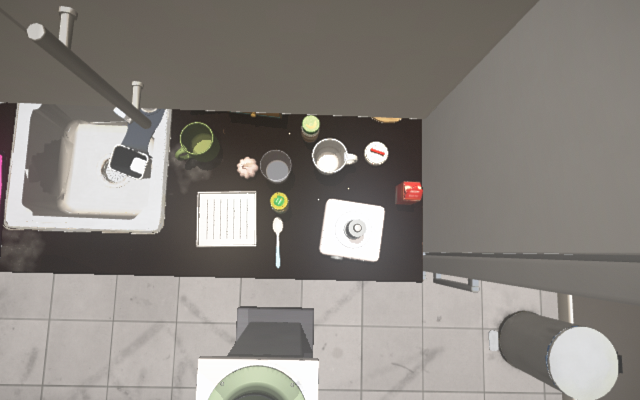

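The scene view shows the sleeve on the white processor (sleeve top at about (379,174)) and the tray, seen as a ribbed white/steel rectangle, at about (293,328). In the top view, the spindle is at about (357,229), the tray at (226,219), the jar at (279,203), the spoon at (278,240) and the carton at (409,192). Next I'll enlarge the sleeve in both views.

```bash
python3 - <<'E'
import cv2,numpy as np
a=cv2.imread("pics/scene0.png")[155:225,335:425]; b=cv2.imread("pics/top0.png")[195:265,312:392]
c=np.hstack([cv2.resize(x,(400,350),interpolation=cv2.INTER_NEAREST) for x in (a,b)])
cv2.imwrite("pics/crop.png",c)
E
```

```text
(no output)
```

View pics/crop.png

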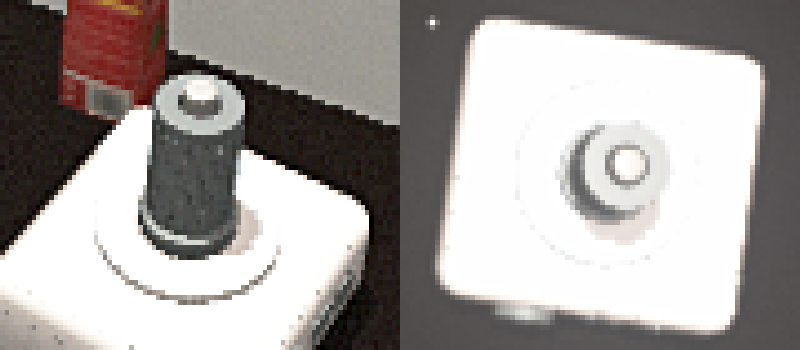

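The crop shows the cap disc centred at about (379.8,176) in the scene view and (357.4,228) in the top view.

```bash
cat > h.py <<'E'
import numpy as np,cv2
from scipy.spatial.transform import Rotation as R
from workcell import bot,grab_frame,calibration
def cam(n):
    c=calibration(n); return c,R.from_euler('xyz',c['attitude']).as_matrix(),200/np.tan(np.radians(c['vfov']/2))
def ray(n,u,v):
    c,M,f=cam(n); d=M@np.array([(u-c['cx'])/f,(v-c['cy'])/f,1]); return c['eye'],d
def plane(n,u,v,z):
    e,d=ray(n,u,v); return e+d*(z-e[2])/d[2]
def tri(a,b):
    (e1,d1),(e2,d2)=ray("scene",*a),ray("top",*b)
    s=np.linalg.lstsq(np.c_[d1,-d2],e2-e1,rcond=None)[0]
    p,q=e1+s[0]*d1,e2+s[1]*d2; return (p+q)/2,np.linalg.norm(p-q)
def cloud(n,dep):
    c,M,f=cam(n); v,u=np.mgrid[:400,:640]
    P=np.stack([(u-c['cx'])/f*dep,(v-c['cy'])/f*dep,dep],-1); return P@M.T+c['eye']
E
python3 - <<'E'
from h import *
p,r=tri((379.8,176),(357.4,228)); print("cap tri",p,r)
for n in("scene","top"):
    P=cloud(n,np.load(f"pics/{n}0.npy")); D=np.hypot(P[...,0]-p[0],P[...,1]-p[1])
    m=(D<.03)&(P[...,2]>.122)&(P[...,2]<.138)
    t=(D<.03)&(P[...,2]>.139)&(P[...,2]<.16)
    ys,xs=np.nonzero(m); print(n,"cap",m.sum(),P[m].mean(0),P[m].min(0),P[m].max(0),"tip",t.sum(),P[t].max(0) if t.any() else 0)
    if n=="top":
        (u,v),rad=cv2.minEnclosingCircle(np.c_[xs,ys].astype(np.float32)); print("disc px",u,v,rad, plane(n,u,v,.132))
# outlines
for n,seed in (("top",(226,219)),("scene",(293,328)),("top",(340,210))):
    g=cv2.imread(f"pics/{n}0.png").min(2); m=(g>110).astype(np.uint8)
    m=cv2.morphologyEx(m,cv2.MORPH_CLOSE,np.ones((7,7)))
    k,l=cv2.connectedComponents(m); mm=(l==l[seed[1],seed[0]]).astype(np.uint8)
    c=max(cv2.findContours(mm,0,2)[0],key=cv2.contourArea); z=.014 if seed[0]<330 else .06
    rr=cv2.minAreaRect(c); print(n,"rect",rr,[plane(n,*q,z)[:2].round(4) for q in cv2.boxPoints(rr)],plane(n,*rr[0],z))
    if n=="scene":
        q=cv2.approxPolyDP(cv2.convexHull(c),8,True)[:,0]; print(q.tolist(),[plane(n,*x,z)[:2].round(4) for x in q])
E
```

```text
cap tri [ 0.49693692 -0.23861609  0.13373129] 0.0003205376807023999
scene cap 245 [ 0.49503151 -0.22920591  0.13330558] [ 0.47510383 -0.25845646  0.12200853] [ 0.51920507 -0.21344001  0.13798512] tip 42 [ 0.50881941 -0.22516027  0.14832677]
top cap 209 [ 0.49731808 -0.2361871   0.13359515] [ 0.47530902 -0.25742684  0.12360329] [ 0.51883351 -0.21529952  0.13764179] tip 37 [ 0.50604033 -0.22728125  0.14632175]
disc px 356.3771057128906 227.82960510253906 9.211044311523438 [ 0.49723284 -0.2364082   0.132     ]
top rect ((226.0, 218.5), (55.0, 60.0), 90.0) [array([0.5924, 0.1868]), array([0.5976, 0.024 ]), array([0.4478, 0.0176]), array([0.4436, 0.1777])] [0.51971946 0.10170274 0.014     ]
scene rect ((293.79998779296875, 327.3999938964844), (89.44271850585938, 85.86500549316406), 26.56505012512207) [array([0.5908, 0.1887]), array([0.6242, 0.0118]), array([0.436, 0.021]), array([0.4313, 0.1837])] [0.5162565  0.10795712 0.014     ]
[[280, 279], [347, 306], [310, 382], [236, 344]] [array([0.5974, 0.0267]), array([0.449 , 0.0204]), array([0.4411, 0.1818]), array([0.5907, 0.1848])]
top rect ((351.78997802734375, 230.969970703125), (61.23545455932617, 59.9626579284668), 8.130102157592773) [array([ 0.4251, -0.1461]), array([ 0.5807, -0.1647]), array([ 0.5626, -0.3257]), array([ 0.4068, -0.3041])] [ 0.49306601 -0.23493813  0.06      ]
```

The rows are not in the units I measure in: turns go in shares of 2 rad. I convert before sending: 0.14 rad / 2 = 0.07.

```bash
cat >> h.py <<'E'
def to(p,yaw):
    "tool-frame shift and rotation vector from the measured pose to p, pointing down at yaw"
    o=bot.observe(); A=R.from_euler('xyz',o['tool_rot']); B=R.from_euler('xyz',[np.pi,0,yaw])
    print(o['clock'],o['position'].round(4),o['tool_rot'].round(3),'f',o['force'].round(2),'q',o['qpos'].round(2))
    print('shift',A.inv().apply(np.array(p)-o['position']).round(4),'turn',(A.inv()*B).as_rotvec().round(3))
E
echo '[{"jaw":0.085,"dx":-0.05,"dy":-0.032,"rz":0.07},{"jaw":0.085,"dx":-0.1,"dy":-0.065,"rz":0.14},{"jaw":0.085,"dx":-0.15,"dy":-0.097,"rz":0.21},{"jaw":0.085,"dx":-0.2,"dy":-0.13,"rz":0.28},{"jaw":0.085,"dx":-0.25,"dy":-0.162,"rz":0.35}]' | python3 -m creep 40
python3 -c "from h import *; to([.5,.2-.15,.231],.9); to([.497,-.237,.231],.4)"
```

```text
clock: 0.72
position: [0.4164, 0.3207, 0.2313]
tool_rot: [-3.141, -0.0, 2.021]
force: [0.6, 0.5, 0.0]
grip_width: 0.0847
finger_force: 0.0
0.725 [0.4164 0.3207 0.2313] [-3.141 -0.     2.021] f [0.59 0.49 0.03] q [-0.91  0.37  0.18  1.87 -0.08  0.91 -0.24]
shift [-0.2801 -0.0426  0.0003] turn [-0.     0.     1.121]
0.725 [0.4164 0.3207 0.2313] [-3.141 -0.     2.021] f [0.59 0.49 0.03] q [-0.91  0.37  0.18  1.87 -0.08  0.91 -0.24]
shift [-5.372e-01 -1.702e-01  3.000e-04] turn [-0.     0.     1.621]
```

Scaled: 0.8 rad / 2 = 0.4.

```bash
echo '[{"jaw":0.085,"dx":-0.056,"dy":-0.009,"rz":0.08},{"jaw":0.085,"dx":-0.112,"dy":-0.017,"rz":0.16},{"jaw":0.085,"dx":-0.168,"dy":-0.026,"rz":0.24},{"jaw":0.085,"dx":-0.224,"dy":-0.034,"rz":0.32},{"jaw":0.085,"dx":-0.28,"dy":-0.043,"rz":0.4}]' | python3 -m creep
python3 -c "from h import *; to([.497,-.237,.231],.4)"
```

```text
clock: 1.35
position: [0.5004, 0.0504, 0.2313]
tool_rot: [3.142, -0.0, 1.221]
force: [1.2, 0.1, -0.5]
grip_width: 0.0851
finger_force: 0.0
1.35 [0.5004 0.0504 0.2313] [ 3.142 -0.     1.221] f [ 1.21  0.12 -0.5 ] q [-0.57  0.36  0.45  1.93 -0.2   0.89 -0.37]
shift [-0.2712  0.0954  0.0003] turn [-0.    -0.     0.821]
```

Scaled: 0.82 rad / 2 = 0.41.

```bash
echo '[{"jaw":0.085,"dx":-0.054,"dy":0.019,"rz":0.082},{"jaw":0.085,"dx":-0.108,"dy":0.038,"rz":0.164},{"jaw":0.085,"dx":-0.163,"dy":0.057,"rz":0.246},{"jaw":0.085,"dx":-0.217,"dy":0.076,"rz":0.328},{"jaw":0.085,"dx":-0.271,"dy":0.095,"rz":0.41}]' | python3 -m creep
python3 - <<'E'
from h import *
to([.497,-.237,.09],.4)
p,d=grab_frame("scene"); cv2.imwrite("pics/s1.png",np.hstack([cv2.resize(p[100:260,300:460],(480,480)) ]))
E
```

```text
clock: 1.98
position: [0.4976, -0.2367, 0.2313]
tool_rot: [-3.141, -0.0, 0.401]
force: [0.6, 0.6, 0.4]
grip_width: 0.0849
finger_force: 0.0
1.975 [ 0.4976 -0.2367  0.2313] [-3.141 -0.     0.401] f [0.59 0.64 0.4 ] q [-0.15  0.49  0.69  1.82 -0.37  0.96 -0.48]
shift [-7.000e-04  1.000e-04  1.413e-01] turn [-0.    -0.     0.001]
```

View pics/s1.png

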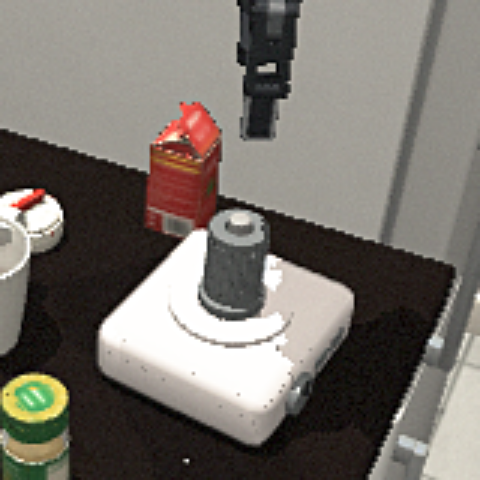

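The gripper (tip at crop (258,135)) hangs above the sleeve (cap at (240,225)), and nothing has been disturbed. Lowering it now.

```bash
echo '[{"jaw":0.085,"dz":0.03},{"jaw":0.085,"dz":0.06},{"jaw":0.085,"dz":0.09},{"jaw":0.085,"dz":0.12},{"jaw":0.085,"dz":0.141}]' | python3 -m creep
python3 - <<'E'
from h import *
to([.497,-.237,.09],.4)
im=[]
for n,(x,y) in (("scene",(380,180)),("top",(355,228))):
    p,d=grab_frame(n); im.append(cv2.resize(p[y-40:y+40,x-40:x+40],(400,400)))
cv2.imwrite("pics/s2.png",np.hstack(im))
E
```

```text
clock: 2.65
position: [0.4974, -0.2347, 0.0888]
tool_rot: [-3.141, 0.001, 0.406]
force: [0.1, 0.5, 0.4]
grip_width: 0.0852
finger_force: 0.0
2.65 [ 0.4974 -0.2347  0.0888] [-3.141e+00  1.000e-03  4.060e-01] f [0.08 0.52 0.37] q [-0.04  0.68  0.53  1.93 -0.53  0.68 -0.34]
shift [-0.0013  0.0019 -0.0012] turn [-0.001  0.001  0.006]
```

View pics/s2.png

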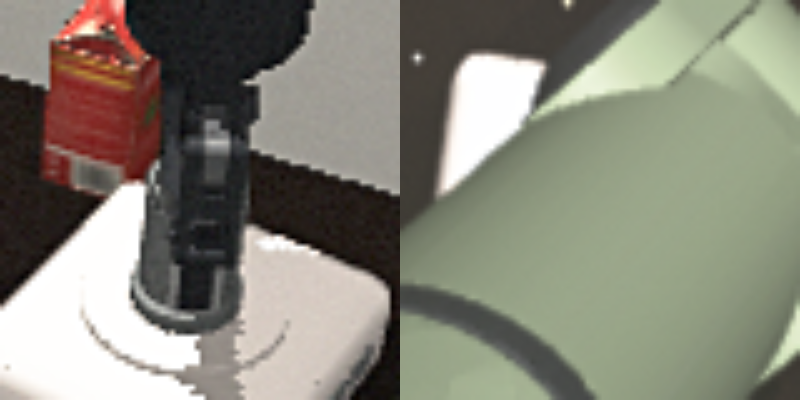

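The near finger stands squarely in front of the tube at crop (208,290), with the tube axis at about (190,300). I'll centre it, let it settle, then close at 20 N.

```bash
echo '[{"jaw":0.085,"dx":-0.001,"dy":0.002,"dz":-0.001},{"jaw":0.085,"dx":-0.001,"dy":0.002,"dz":-0.001},{"jaw":0.085,"dx":-0.001,"dy":0.002,"dz":-0.001}]' | python3 -m creep 20
python3 -c "from h import *; to([.497,-.2372,.09],.4)"
echo '[{"jaw":0.055},{"jaw":0.052},{"jaw":0.05},{"jaw":0.048},{"jaw":0.046}]' | python3 -m creep 20
python3 -c "from h import *; to([.497,-.2372,.09],.4); print(bot.observe()['moment'])"
```

```text
clock: 3.12
position: [0.4981, -0.2373, 0.092]
tool_rot: [3.141, -0.001, 0.406]
force: [-0.2, 0.9, -1.0]
grip_width: 0.085
finger_force: 0.0
3.125 [ 0.4981 -0.2373  0.092 ] [ 3.141e+00 -1.000e-03  4.060e-01] f [-0.17  0.91 -1.  ] q [-0.04  0.67  0.53  1.93 -0.53  0.68 -0.34]
shift [-0.001  -0.0005  0.002 ] turn [ 0.001 -0.001  0.006]
clock: 3.75
position: [0.4977, -0.2373, 0.0913]
tool_rot: [-3.142, 0.0, 0.406]
force: [-0.2, -0.3, 0.5]
grip_width: 0.0458
finger_force: 0.0
3.75 [ 0.4977 -0.2373  0.0913] [-3.142  0.     0.406] f [-0.21 -0.34  0.55] q [-0.03  0.67  0.53  1.93 -0.53  0.68 -0.34]
shift [-0.0006 -0.0003  0.0013] turn [-0.     0.     0.006]
[-0.00355869  0.02641574 -0.01216036]
```

```bash
echo '[{"jaw":0.045},{"jaw":0.044},{"jaw":0.043},{"jaw":0.04},{"jaw":0.04}]' | python3 -m creep 20
python3 -c "from h import *; to([.497,-.2372,.09],.4); print(bot.observe()['moment'])"
```

```text
clock: 4.38
position: [0.4977, -0.2372, 0.0914]
tool_rot: [-3.142, 0.0, 0.406]
force: [-2.4, 0.8, 5.3]
grip_width: 0.0436
finger_force: 20.4
4.375 [ 0.4977 -0.2372  0.0914] [-3.142  0.     0.406] f [-2.41  0.81  5.27] q [-0.03  0.67  0.53  1.93 -0.53  0.68 -0.34]
shift [-0.0006 -0.0003  0.0014] turn [-0.     0.     0.006]
[0.31170926 0.3059176  0.02000003]
```

```bash
echo '[{"jaw":0.03,"dz":-0.001},{"jaw":0.03,"dz":-0.002},{"jaw":0.03,"dz":-0.003},{"jaw":0.03,"dz":-0.003}]' | python3 -m creep 35
python3 -c "from h import *; to([.497,-.2372,.09],.4); print(bot.observe()['moment'])"
echo '[{"jaw":0.03,"dz":-0.001},{"jaw":0.03,"dz":-0.002},{"jaw":0.03,"dz":-0.002}]' | python3 -m creep
python3 -c "from h import *; to([.497,-.2372,.09],.4); print(bot.observe()['moment'])"
```

```text
clock: 4.88
position: [0.4978, -0.2373, 0.0943]
tool_rot: [3.141, -0.0, 0.406]
force: [-0.1, 0.2, -2.3]
grip_width: 0.0436
finger_force: 35.8
4.875 [ 0.4978 -0.2373  0.0943] [ 3.141 -0.     0.406] f [-0.08  0.23 -2.31] q [-0.04  0.67  0.54  1.93 -0.52  0.69 -0.34]
shift [-0.0007 -0.0004  0.0043] turn [ 0.    -0.     0.006]
[-0.05228922 -0.02503382 -0.01695945]
clock: 5.25
position: [0.4977, -0.2372, 0.0963]
tool_rot: [-3.142, 0.0, 0.406]
force: [-0.5, 0.4, -4.8]
grip_width: 0.0434
finger_force: 36.2
5.25 [ 0.4977 -0.2372  0.0963] [-3.142  0.     0.406] f [-0.49  0.37 -4.84] q [-0.04  0.67  0.54  1.92 -0.52  0.69 -0.35]
shift [-0.0006 -0.0003  0.0063] turn [-0.     0.     0.006]
[-0.04996228 -0.02414036  0.00286258]
```

Scaled: -0.05 rad / 2 = -0.025.

```bash
echo '[{"jaw":0.03,"dz":-0.0005},{"jaw":0.03,"dz":-0.001},{"jaw":0.03,"dz":-0.001}]' | python3 -m creep
echo '[{"jaw":0.03,"rz":-0.025},{"jaw":0.03,"rz":-0.05},{"jaw":0.03,"rz":-0.05}]' | python3 -m creep
python3 -c "from h import *; to([.497,-.2372,.09],.4); print(bot.observe()['moment'])"
echo '[{"jaw":0.03,"rz":-0.025},{"jaw":0.03,"rz":-0.05},{"jaw":0.03,"rz":-0.05}]' | python3 -m creep
python3 -c "from h import *; to([.497,-.2372,.09],.4); print(bot.observe()['moment'])"
```

```text
clock: 5.62
position: [0.4977, -0.2372, 0.0972]
tool_rot: [-3.142, 0.0, 0.406]
force: [0.9, -0.3, -6.5]
grip_width: 0.0432
finger_force: 36.5
clock: 6.0
position: [0.4976, -0.2372, 0.0972]
tool_rot: [-3.141, 0.0, 0.505]
force: [-0.7, -0.4, -6.8]
grip_width: 0.0438
finger_force: 36.5
6.0 [ 0.4976 -0.2372  0.0972] [-3.141  0.     0.505] f [-0.66 -0.43 -6.83] q [-0.02  0.66  0.51  1.92 -0.49  0.69 -0.27]
shift [-0.0005 -0.0003  0.0072] turn [-0.     0.     0.105]
[ 0.07405192  0.0614041  -0.00048534]
clock: 6.38
position: [0.4977, -0.2372, 0.0973]
tool_rot: [-3.141, -0.0, 0.604]
force: [0.5, 0.1, -7.3]
grip_width: 0.0433
finger_force: 36.5
6.375 [ 0.4977 -0.2372  0.0973] [-3.141 -0.     0.604] f [ 0.54  0.06 -7.26] q [-0.    0.65  0.49  1.92 -0.47  0.68 -0.2 ]
shift [-0.0006 -0.0003  0.0073] turn [-0.     0.     0.204]
[ 0.11918159 -0.03983366  0.03297477]
```

Scaled: -0.1 rad / 2 = -0.05.

```bash
echo '[{"jaw":0.03,"rz":-0.025},{"jaw":0.03,"rz":-0.05},{"jaw":0.03,"rz":-0.05}]' | python3 -m creep
python3 -c "from h import *; print(bot.observe()['moment'])"
echo '[{"jaw":0.03,"rz":-0.02},{"jaw":0.03,"rz":-0.04},{"jaw":0.03,"rz":-0.04}]' | python3 -m creep
python3 -c "from h import *; print(bot.observe()['moment'])"
```

```text
clock: 6.75
position: [0.4977, -0.2372, 0.0973]
tool_rot: [-3.141, -0.0, 0.704]
force: [0.3, 0.4, -7.5]
grip_width: 0.0436
finger_force: 36.6
[0.08055491 0.03065228 0.03365213]
clock: 7.12
position: [0.4977, -0.2372, 0.0973]
tool_rot: [-3.142, -0.0, 0.786]
force: [0.9, 0.2, -7.6]
grip_width: 0.0436
finger_force: 36.5
[ 0.06694889 -0.01579933  0.00155089]
```

Scaled: -0.08 rad / 2 = -0.04.

```bash
echo '[{"jaw":0.03,"rz":-0.02},{"jaw":0.03,"rz":-0.04},{"jaw":0.03,"rz":-0.04}]' | python3 -m creep
python3 -c "from h import *; print(bot.observe()['moment'])"
```

```text
clock: 7.5
position: [0.4977, -0.2373, 0.0973]
tool_rot: [3.142, -0.0, 0.867]
force: [-0.6, 0.5, -7.2]
grip_width: 0.0433
finger_force: 36.6
[0.10994322 0.07905743 0.0064234 ]
```

Scaled: -0.08 rad / 2 = -0.04.

```bash
echo '[{"jaw":0.03,"rz":-0.02},{"jaw":0.03,"rz":-0.04},{"jaw":0.03,"rz":-0.04}]' | python3 -m creep
python3 -c "from h import *; print(bot.observe()['moment'])"
```

```text
clock: 7.88
position: [0.4977, -0.2373, 0.0973]
tool_rot: [3.142, -0.0, 0.947]
force: [-0.4, 1.0, -5.9]
grip_width: 0.0435
finger_force: 36.6
[ 0.07247591 -0.00346216  0.01820145]
```

Scaled: -0.08 rad / 2 = -0.04.

```bash
echo '[{"jaw":0.03,"rz":-0.02},{"jaw":0.03,"rz":-0.04},{"jaw":0.03,"rz":-0.04}]' | python3 -m creep
python3 -c "from h import *; print(bot.observe()['moment'])"
```

```text
clock: 8.25
position: [0.4977, -0.2373, 0.0973]
tool_rot: [3.142, -0.0, 1.027]
force: [-0.1, 0.4, -6.7]
grip_width: 0.0432
finger_force: 36.6
[ 0.05081804 -0.03975346 -0.02019891]
```

```bash
echo '[{"jaw":0.03},{"jaw":0.03}]' | python3 -m creep
python3 -c "from h import *; print(bot.observe()['moment'])"
```

```text
clock: 8.5
position: [0.4977, -0.2373, 0.0973]
tool_rot: [-3.142, 0.0, 1.026]
force: [-0.6, -1.1, -7.3]
grip_width: 0.0433
finger_force: 36.6
[ 0.09075953 -0.05911946  0.04856578]
```

Still locked after 0.62 rad of turning; continuing.

Scaled: -0.08 rad / 2 = -0.04.

```bash
echo '[{"jaw":0.03,"rz":-0.02},{"jaw":0.03,"rz":-0.04},{"jaw":0.03,"rz":-0.04}]' | python3 -m creep
python3 -c "from h import *; print(bot.observe()['moment'])"
```

```text
clock: 8.88
position: [0.4977, -0.2373, 0.0973]
tool_rot: [3.142, -0.0, 1.107]
force: [-0.6, -0.3, -7.2]
grip_width: 0.0434
finger_force: 36.6
[0.04309385 0.03495274 0.05003391]
```

Scaled: -0.08 rad / 2 = -0.04.

```bash
echo '[{"jaw":0.03,"rz":-0.02},{"jaw":0.03,"rz":-0.04},{"jaw":0.03,"rz":-0.04}]' | python3 -m creep
python3 -c "from h import *; print(bot.observe()['moment'])"
```

```text
clock: 9.25
position: [0.4978, -0.2373, 0.0973]
tool_rot: [3.141, -0.0, 1.187]
force: [1.5, -0.4, -6.3]
grip_width: 0.0435
finger_force: 36.6
[ 0.00837165 -0.10539694 -0.01226433]
```

Scaled: -0.08 rad / 2 = -0.04.

```bash
echo '[{"jaw":0.03,"rz":-0.02},{"jaw":0.03,"rz":-0.04},{"jaw":0.03,"rz":-0.04}]' | python3 -m creep
python3 -c "from h import *; print(bot.observe()['moment'])"
```

```text
clock: 9.62
position: [0.4977, -0.2373, 0.0973]
tool_rot: [3.142, -0.0, 1.267]
force: [0.3, -0.2, -6.7]
grip_width: 0.0432
finger_force: 36.6
[-0.00713734 -0.0734181  -0.02443591]
```

Scaled: -0.08 rad / 2 = -0.04.

```bash
echo '[{"jaw":0.03,"rz":-0.02},{"jaw":0.03,"rz":-0.04},{"jaw":0.03,"rz":-0.04}]' | python3 -m creep
python3 -c "from h import *; print(bot.observe()['moment'])"
```

```text
clock: 10.0
position: [0.4979, -0.2374, 0.0974]
tool_rot: [3.141, -0.0, 1.347]
force: [1.2, -0.1, -6.3]
grip_width: 0.0435
finger_force: 36.7
[-0.22190132 -0.36174889 -0.00479001]
```

Scaled: -0.04 rad / 2 = -0.02.

```bash
echo '[{"jaw":0.03,"rz":-0.01},{"jaw":0.03,"rz":-0.02},{"jaw":0.03,"rz":-0.02}]' | python3 -m creep
python3 -c "from h import *; print(bot.observe()['moment'])"
```

```text
clock: 10.38
position: [0.4978, -0.2373, 0.0973]
tool_rot: [3.142, -0.0, 1.386]
force: [2.4, -0.1, -6.1]
grip_width: 0.0432
finger_force: 36.7
[-0.17203796 -0.5245223  -0.02776687]
```

Scaled: -0.04 rad / 2 = -0.02.

```bash
echo '[{"jaw":0.03,"rz":-0.01},{"jaw":0.03,"rz":-0.02},{"jaw":0.03,"rz":-0.02}]' | python3 -m creep
python3 -c "from h import *; print(bot.observe()['moment'])"
```

```text
clock: 10.75
position: [0.4975, -0.2372, 0.0973]
tool_rot: [-3.141, -0.0, 1.426]
force: [0.1, 2.4, -1.8]
grip_width: 0.0435
finger_force: 37.1
[0.39398695 0.1955528  0.00964834]
```

Scaled: -0.04 rad / 2 = -0.02.

```bash
echo '[{"jaw":0.03,"rz":-0.01},{"jaw":0.03,"rz":-0.02},{"jaw":0.03,"rz":-0.02}]' | python3 -m creep
python3 -c "from h import *; print(bot.observe()['moment'])"
```

```text
clock: 11.12
position: [0.4977, -0.2373, 0.0974]
tool_rot: [-3.142, -0.0, 1.466]
force: [-0.1, 0.6, -1.8]
grip_width: 0.0436
finger_force: 37.1
[0.17371254 0.09962746 0.01024719]
```

The lock let go at yaw 1.41, where the pull fell from 6 N to 1.8 N. I'll turn slightly further to the middle of the slot and lift carefully.

Scaled: -0.03 rad / 2 = -0.015.

```bash
echo '[{"jaw":0.03,"rz":-0.015},{"jaw":0.03,"dz":-0.002,"rz":-0.015},{"jaw":0.03,"dz":-0.004,"rz":-0.015},{"jaw":0.03,"dz":-0.004,"rz":-0.015}]' | python3 -m creep
python3 -c "from h import *; print(bot.observe()['moment'])"
```

```text
clock: 11.62
position: [0.4979, -0.2373, 0.1015]
tool_rot: [3.141, 0.0, 1.496]
force: [0.1, -0.5, -1.1]
grip_width: 0.0432
finger_force: 37.1
[ 0.03836473 -0.03037436 -0.01948231]
```

```bash
echo '[{"jaw":0.03,"dz":-0.002},{"jaw":0.03,"dz":-0.004},{"jaw":0.03,"dz":-0.005},{"jaw":0.03,"dz":-0.005}]' | python3 -m creep
python3 -c "from h import *; print(bot.observe()['moment'])"
```

```text
clock: 12.12
position: [0.4978, -0.2373, 0.1064]
tool_rot: [3.141, 0.0, 1.496]
force: [0.7, -0.6, -1.3]
grip_width: 0.0435
finger_force: 37.1
[-0.02639508  0.01571577 -0.02368203]
```

```bash
echo '[{"jaw":0.03,"dz":-0.004},{"jaw":0.03,"dz":-0.008},{"jaw":0.03,"dz":-0.012},{"jaw":0.03,"dz":-0.016},{"jaw":0.03,"dz":-0.018}]' | python3 -m creep
python3 -c "from h import *; print(bot.observe()['moment'])"
```

```text
clock: 12.75
position: [0.4978, -0.2373, 0.1246]
tool_rot: [3.141, 0.0, 1.496]
force: [-0.3, -0.4, -2.1]
grip_width: 0.0433
finger_force: 37.1
[-0.02194799  0.02404878 -0.00929718]
```

```bash
echo '[{"jaw":0.03,"dz":-0.008},{"jaw":0.03,"dz":-0.016},{"jaw":0.03,"dz":-0.024},{"jaw":0.03,"dz":-0.032},{"jaw":0.03,"dz":-0.04}]' | python3 -m creep
echo '[{"jaw":0.03,"dz":-0.009},{"jaw":0.03,"dz":-0.018},{"jaw":0.03,"dz":-0.027},{"jaw":0.03,"dz":-0.036},{"jaw":0.03,"dz":-0.044}]' | python3 -m creep
python3 - <<'E'
from h import *
to([.52,.1025,.231],1.5)
p,d=grab_frame("scene"); cv2.imwrite("pics/s3.png",cv2.resize(p[80:280,240:480],(720,600)))
E
```

```text
clock: 13.38
position: [0.4978, -0.2373, 0.1649]
tool_rot: [3.141, 0.0, 1.496]
force: [-0.2, -0.3, -2.0]
grip_width: 0.0436
finger_force: 37.1
clock: 14.0
position: [0.4978, -0.2373, 0.2089]
tool_rot: [3.141, 0.0, 1.496]
force: [0.4, 0.4, -2.6]
grip_width: 0.0436
finger_force: 37.1
14.0 [ 0.4978 -0.2373  0.2089] [3.141 0.    1.496] f [ 0.45  0.41 -2.65] q [ 0.11  0.45  0.3   1.83 -0.17  0.89  0.42]
shift [ 0.3405 -0.0033 -0.0221] turn [ 0.     0.    -0.004]
```

View pics/s3.png

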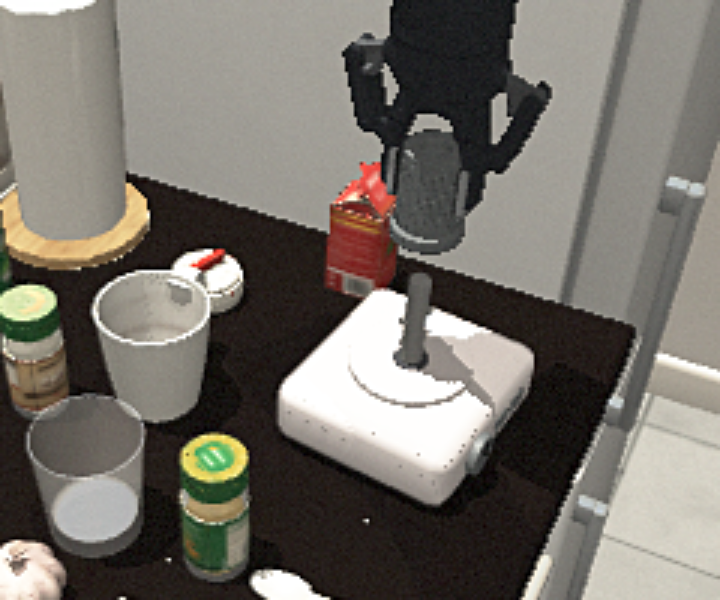

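The sleeve (crop (430,190)) hangs upright in the fingers, clear of the bare spindle (415,300), and the bystanders are undisturbed. Carrying it to the tray.

```bash
echo '[{"jaw":0.03,"dx":0.02},{"jaw":0.03,"dx":0.06},{"jaw":0.03,"dx":0.1},{"jaw":0.03,"dx":0.14,"dy":-0.002},{"jaw":0.03,"dx":0.18,"dy":-0.002}]' | python3 -m creep
echo '[{"jaw":0.03,"dx":0.04},{"jaw":0.03,"dx":0.08},{"jaw":0.03,"dx":0.12,"dy":-0.001},{"jaw":0.03,"dx":0.15,"dy":-0.001},{"jaw":0.03,"dx":0.16,"dy":-0.001}]' | python3 -m creep
python3 -c "from h import *; to([.52,.1025,.04],1.5)"
```

```text
clock: 14.68
position: [0.5091, -0.0564, 0.2084]
tool_rot: [3.142, 0.0, 1.496]
force: [0.6, -1.1, -1.6]
grip_width: 0.0437
finger_force: 37.1
clock: 15.3
position: [0.5201, 0.1038, 0.2082]
tool_rot: [-3.141, -0.0, 1.498]
force: [-0.9, -0.9, -1.7]
grip_width: 0.0434
finger_force: 37.1
15.3 [0.5201 0.1038 0.2082] [-3.141 -0.     1.498] f [-0.9  -0.94 -1.72] q [-0.49  0.41  0.24  1.88 -0.13  0.86 -0.26]
shift [-0.0013  0.      0.1682] turn [-0.    -0.    -0.002]
```

```bash
echo '[{"jaw":0.03,"dx":-0.001,"dz":0.03},{"jaw":0.03,"dx":-0.001,"dz":0.065},{"jaw":0.03,"dx":-0.001,"dz":0.1},{"jaw":0.03,"dx":-0.001,"dz":0.135},{"jaw":0.03,"dx":-0.001,"dz":0.155}]' | python3 -m creep
echo '[{"jaw":0.03,"dz":0.004},{"jaw":0.03,"dz":0.008},{"jaw":0.03,"dz":0.012},{"jaw":0.03,"dz":0.015},{"jaw":0.03,"dz":0.015}]' | python3 -m creep
python3 - <<'E'
from h import *
to([.52,.1025,.03],1.5)
p,d=grab_frame("scene"); cv2.imwrite("pics/s4.png",cv2.resize(p[220:400,200:400],(600,540)))
E
```

```text
clock: 15.92
position: [0.5197, 0.0998, 0.0517]
tool_rot: [-3.14, 0.001, 1.495]
force: [0.2, -0.5, -0.9]
grip_width: 0.0435
finger_force: 37.1
clock: 16.55
position: [0.5201, 0.101, 0.0383]
tool_rot: [-3.142, -0.0, 1.496]
force: [-0.4, -0.3, -2.3]
grip_width: 0.0434
finger_force: 37.1
16.55 [0.5201 0.101  0.0383] [-3.142 -0.     1.496] f [-0.36 -0.34 -2.27] q [-0.42  0.68  0.16  1.99 -0.21  0.49 -0.19]
shift [ 0.0015 -0.0002  0.0083] turn [-0.    -0.    -0.004]
```

View pics/s4.png

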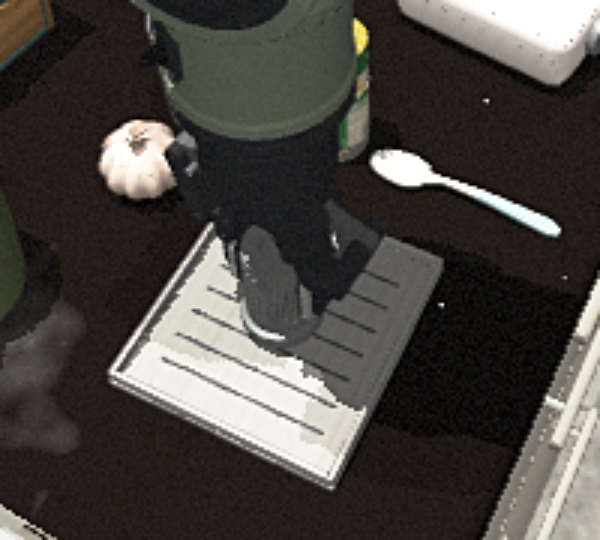

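The sleeve's foot (crop (280,335)) is just above the middle of the tray, upright. I'll lower it in small steps until contact.

```bash
echo '[{"jaw":0.03,"dz":0.002},{"jaw":0.03,"dz":0.004},{"jaw":0.03,"dz":0.006},{"jaw":0.03,"dz":0.007},{"jaw":0.03,"dz":0.007}]' | python3 -m creep
```

```text
clock: 17.23
position: [0.5202, 0.101, 0.0312]
tool_rot: [-3.142, 0.0, 1.496]
force: [-0.1, -0.9, -1.5]
grip_width: 0.0435
finger_force: 37.1
```

```bash
echo '[{"jaw":0.03,"dz":0.001},{"jaw":0.03,"dz":0.001}]' | python3 -m creep
```

```text
clock: 17.48
position: [0.5201, 0.101, 0.0303]
tool_rot: [-3.142, 0.0, 1.496]
force: [0.2, -0.6, -2.0]
grip_width: 0.0433
finger_force: 37.1
```

```bash
echo '[{"jaw":0.03,"dz":0.0007},{"jaw":0.03,"dz":0.0007}]' | python3 -m creep; echo '[{"jaw":0.03,"dz":0.0007},{"jaw":0.03,"dz":0.0007}]' | python3 -m creep
```

```text
clock: 17.73
position: [0.5201, 0.101, 0.0295]
tool_rot: [-3.142, 0.0, 1.496]
force: [0.5, -0.7, -2.1]
grip_width: 0.0433
finger_force: 37.1
clock: 17.98
position: [0.5202, 0.101, 0.0294]
tool_rot: [3.141, -0.0, 1.496]
force: [-3.8, -0.3, 12.2]
grip_width: 0.0437
finger_force: 38.4
```

The foot is on the tray floor at 12 N. Easing off, opening and rising.

```bash
echo '[{"jaw":0.043,"dz":-0.0005},{"jaw":0.046,"dz":-0.0005},{"jaw":0.052,"dz":-0.0005},{"jaw":0.065,"dz":-0.0005},{"jaw":0.085,"dz":-0.0005}]' | python3 -m creep 20; echo '[{"jaw":0.085},{"jaw":0.085},{"jaw":0.085,"dz":-0.02},{"jaw":0.085,"dz":-0.05},{"jaw":0.085,"dz":-0.08}]' | python3 -m creep
echo '[{"jaw":0.085,"dz":-0.04},{"jaw":0.085,"dz":-0.08},{"jaw":0.085,"dz":-0.12},{"jaw":0.085,"dx":-0.03,"dz":-0.15},{"jaw":0.085,"dx":-0.03,"dz":-0.15}]' | python3 -m creep
python3 - <<'E'
from h import *
p,d=grab_frame("scene"); cv2.imwrite("pics/s5.png",cv2.resize(p[140:400,200:480],(646,600)))
E
```

```text
clock: 18.6
position: [0.5202, 0.101, 0.0294]
tool_rot: [3.142, 0.0, 1.496]
force: [-0.5, 0.4, -0.2]
grip_width: 0.0807
finger_force: 0.0
clock: 19.23
position: [0.52, 0.1009, 0.1102]
tool_rot: [-3.141, 0.0, 1.496]
force: [-0.7, 0.3, 0.3]
grip_width: 0.0848
finger_force: 0.0
clock: 19.85
position: [0.5187, 0.0693, 0.2615]
tool_rot: [3.138, -0.001, 1.493]
force: [-0.1, 0.7, 0.3]
grip_width: 0.0849
finger_force: 0.0
```

View pics/s5.png

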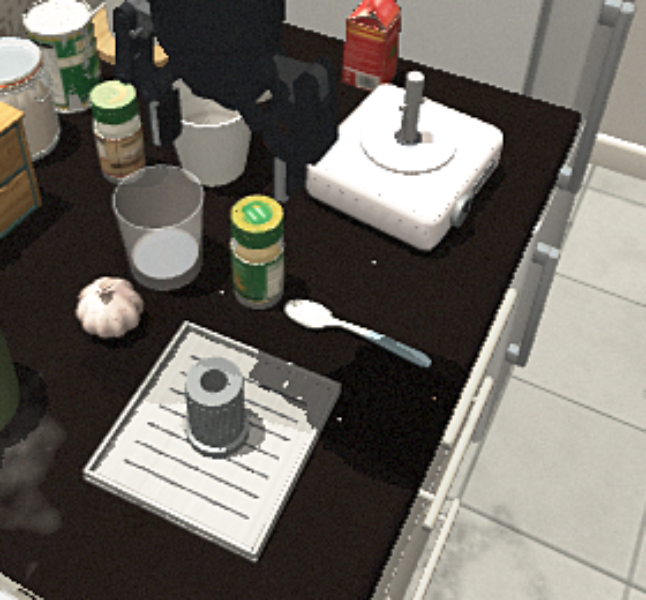

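The sleeve stands upright in the middle of the tray (crop (216,405)), the gripper is clear, and the bystanders are in place.

```bash
python3 -c "from workcell import job; print(job.job_done())"
```

```text
the job is handed in; nothing more can be done
None
```

The sleeve let go of its lock after about 1.0 rad of turning under a 6–7 N pull, and it now stands upright and released near the middle of the tray; the last picture shows the other things still in place, and I handed the job in without getting a verdict back.

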